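Index the flange on the rotary table to the next notch

TASK

The flange on the indexing table has to move on to its next hole for drilling. Push the clamp lever fully loose, press the indexing plunger in by its mushroom head and swing the table clockwise (seen from above) to the next notch, where the plunger must spring fully out again, then push the clamp lever back to fully tight. Only push with the fingertips or the outside of the fingers: grip and lift nothing, do not turn the table backwards or past that notch, and leave the loose things lying about where they are.

Things in the scene. Friction and masses are not known exactly. Their poses are not given: they have to be found in the camera images.
- rotary_base: Fixed part of a hand indexing table bolted to the bench: dark sub-plate 14 mm thick (within x -172 to +190, y -105 to +120 mm), grey casting, steel index ring (230 mm across, top 50 mm above the bench) with 8 notches in its rim, 45 degrees apart. Origin: on the turning axis at bench height, z up. At its x = +168 mm a grey column and arm hold a drill bush over the flange (top 142 mm above the bench).
- table_axis (a point): Centre of the rotating round steel table's top face, 70 mm above the bench, on the vertical turning axis. The table is 216 mm across and carries a flange 100 mm across on a centre stud that reaches 107 mm above the bench.
- table (a joint): Angle of the rotating table in rad: 0 in the notch where it starts, growing clockwise seen from above; the next notch is at 0.785 (45 degrees). Drag about 0.2 N m with the clamp loose and the plunger pressed; the tight clamp brakes it hard. The plunger in a notch leaves about 0.01 rad of play.
- plunger_top (a point): Centre of the flat top of the indexing plunger's black mushroom head: 40 mm across, 9 mm thick, top 112 mm above the bench when out, 119.5 mm from the turning axis. It goes round with the table: it starts at the front right of the table as the robot sees it and has to move to the front left. A finger pressing on it drags the table along by friction.
- plunger (a joint): How far the plunger is pressed in, straight down, in m: 0 = out, locked in a notch; 0.014 = stop. Spring: 5 N at 0, 8.5 N at the stop. It frees the table from about 0.0105. Between notches the ring keeps it in at about 0.010 even when let go; it springs out to 0 by itself within about 2 degrees of a notch.
- index_arm (a point): Point on the plunger's axis at the height of the table's top face, 70 mm above the bench, inside the dark steel boss that carries the plunger at the end of the table's index arm. The boss is 37 mm across, from 52 to 86 mm above the bench; its side may be pushed as well.
- clamp_knob (a point): Centre of the black ball knob (28 mm across) of the clamp lever, 93 mm above the bench, 68 mm from the lever's pivot. Below the ball is an upright stem 11 mm thick, down to 77 mm above the bench, from which the 11 mm thick lever arm slopes down to the pivot.
- clamp_pivot (a point): Point on the clamp lever's vertical pivot axis, at the height of the knob's centre. The pivot is at the front left of the table.
- clamp_lever (a joint): Clamp lever angle in rad about its vertical pivot: 0 = fully tight (stop; the lever points to the left, away from the table), growing anticlockwise seen from above as it is slackened, 1.2 = fully loose (stop; it points towards the robot's side). It stays where it is left; 2 to 3.5 N at the knob moves it.
- machine_side (a point): Point on the bench at the left side of the orange machine that fills the bench to the right of here; fixed, an obstacle only. Its hood is up to 390 mm high; its white hoop reaches 620 mm above the bench, 460 mm to the right of this point and 80 mm farther from the robot. Draw the arm in towards the robot when it passes this machine on its way to the left.
- bolt: Bystander, leave alone: hexagon bolt, 75 mm long, head 22 mm across, lying in front of the indexing table, to the right. Origin at the centre of its underside.
- threadlock_bottle: Bystander, leave alone: small bottle, 33 mm across and 92 mm high, standing at the left of the indexing table. Origin at the centre of its underside.
- loose_nut: Bystander, leave alone: hexagon nut, 34 mm across and 16 mm high, lying flat at the left of the indexing table. Origin at the centre of its underside.

How it is judged:
By the outcome, as a careful person would: the job done as asked, in the order asked, and still so for the second after the job is handed in, with the robot touching nothing.
It also fails if it takes over 72 s, if anything falls off the work surface, if the arm or the gripper's body presses on something with over 40 N, if the wrist force passes 120 N, or if a joint passes its speed limit or range.

ROBOT

A 6-joint arm with a two-finger parallel gripper is mounted at the origin on a cart in front of the work surface, level with it; the furniture and walls round the work are solid. World frame = base frame: x ahead of the robot, y to its left, z up, the work surface at z = 0. Lengths are in mm, angles in rad, forces in N, time in s.
With the tool pointing down it reaches from about 325 to 750 mm from the base axis. Payload 7.6 kg.
Tool frame: the origin (TCP) lies at the very end of the fingers, on their centre line; the grasp point (between the pads) lies 19 mm behind it; z points along the fingers, y is the line along which they close (so a half turn about z gives the same grasp; the last joint's range is limited). The gripper opens to 85 mm and grips with 20 to 120 N. Pads are 22 mm wide; open, the fingers measure 114 mm over their backs; the gripper's body (76 mm by 85 mm) begins 54 mm behind the grasp point. The pads swing forward as they close: fully open they stand 13 mm farther back than shut.
Start: joints at [-1.338, 0.052, 1.401, -0, 1.689, -0.07], TCP at [156.576, -501.128, 231.323] pointing down, gripper open.
Joint ranges: [-2.9, 2.9], [-0.91, 2.17], [0.12, 2.37], [-1.06, 4.2], [0.26, 2.73], [-2.93, 2.93]. Speed limits (rad/s): [2.57, 2.57, 3.01, 3.14, 3.14, 3.14].

INTERFACE

Orientations are given as a 3x3 rotation matrix whose columns are the frame's x, y, z axes.
In Python, from workcell import env, optics, job gives the robot as it stands. The module is installed in compiled form; this text tells all that it offers.
- The arm moves only by the tool play_rows, never from a script. Its argument "motion" is a list of rows, each an object with "offset": the shift along the tool's x, y, z normalised to -1 to 1, where 1 is 400 mm, a list of three; "turn": the turn, a rotation vector about the tool's x, y, z normalised to -1 to 1, where 1 is 45 degrees, a list of three; "hand": the opening, from -1 (shut) to 1 (fully open). In form: [{"offset": [tx, ty, tz], "turn": [rx, ry, rz], "hand": hand}, ...]. A call has 1 to 12 rows; each row is the pose to reach, as a shift and turn from the pose commanded when the call began, along the tool's axes at that moment; what a row does not reach only later rows make up. A row lasts 1/12 s, in which the tool goes at most 41.7 mm and 7.16 degrees, less where a joint would pass 70% of its speed; a pose out of reach is approached as far as the arm can. A call with a number of a shift or a turn outside -1 to 1 is refused whole. A call with a gripper value outside its range is refused whole. The fingers move at their own pace and stop on an object; "grip_force" is the grip in N (left out, the last holds). Time passes only in rows, so rows that repeat a pose let the fingers close. It gives the time, the measured TCP pose, the force, the opening and the grip force at its end, in the units of the state.
- env.get_obs(): the state, without advancing time (a new reading comes with each control period).
- optics.grab_frame(name): name is "scene" or "top" or "wrist"; returns a dict with "image" (420x560x3 uint8, red, green, blue), "camera_matrix" (3x3 intrinsics, pixels), "R" (3x3) and "t" (3): a world point X has camera coordinates R X + t; the wrist camera has in their place "mount" (4x4, takes a point from camera to tool coordinates, whose origin is the TCP and whose axes are the flange's). Camera axes: x right, y down, z forward; pixel columns grow to the right and rows downward; lengths in mm; the calibration is good to about 2 mm. The wrist camera is an equidistant fisheye: a pixel r from the principal point sees the ray r / f radians off the axis. A picture is of the moment at which its call begins: read the wrist's pose just before it. There is no depth.
- job.close_job(): hands the job in; it is judged then, once.
Trained networks look in a picture, given as the dict that the camera call returned (one of the last four; its "shot" number tells which), for a name from the list of things; names that differ only in an ending like _2 or _b are one class to them, and where a whole thing is asked for, a point or a joint stands for the part that bears it (a point fixed in the world has none). Each returns a list of dicts, best first, with "confidence" (0 to 1); they miss things now and then, are a little off and sometimes report something else, mostly with a low value. They report only what shows in the picture. A call takes as long as a camera call.
- optics.spot_in(picture, query): "position" ([row, column] in pixels, amid what is visible of it).
- optics.silhouettes(picture, query): "pixels" (420x560 bool, what is visible of it) and "position" ([row, column] in pixels, amid what is visible of it).
- optics.landmark_of(picture, query): "position" ([row, column] in pixels: a listed point, or the origin of a listed thing).
The state is a dict: "t": time; "joint_positions": joint angles; "qvel": joint speeds; "effort": joint torques, N m; "tool_pos": TCP position; "ee_rot": TCP orientation; "ft_force": force on the tool from outside, world axes, zero at the start; "wrist_torque": the same for the moment, N m; "width": finger opening in mm; "gripper_force": force on a finger pad.
Only numpy, scipy, OpenCV 4.12 (cv2) and the standard library are available. Lean on these libraries where they do the work, as an engineer would, in place of code of your own. Each camera call takes 0.05 s, during which the arm holds its last target. There are 200 camera calls.

## Working session

There is one attempt and no reset: what is moved stays moved. The work goes in short steps, Python scripts to look and compute and a tool call to move; the robot and the scene stay as the last step left them, time stands still between calls to the robot, and variables do not carry over. Pictures are saved under pics/ and viewed, at most 10 in all, crops included, and the job is handed in when it is done.

Besides the shell and the picture viewer there is one more tool, called after "Emit:" as name(argument=value, ...) on one line, values as JSON. play_rows: Moves the arm, as the interface text tells. Scaled input: -1 to 1 covers 400 mm each way for a shift and 45 degrees each way for a turn. Its arguments: {"type":"object","properties":{"motion":{"type":"array","items":{"type":"object","properties":{"offset":{"type":"array","items":{"type":"number","minimum":-1,"maximum":1}},"turn":{"type":"array","items":{"type":"number","minimum":-1,"maximum":1}},"hand":{"type":"number"}}}},"grip_force":{"type":"number"}},"required":["motion"]}

```bash
mkdir -p pics; cat > h.py <<'E'
import numpy as np, cv2
from workcell import env, optics, job
def ray(p,rc):
    K=p["camera_matrix"]; d=np.linalg.inv(K)@np.array([rc[1],rc[0],1.])
    return -p["R"].T@p["t"], p["R"].T@d
def atz(p,rc,z):
    o,d=ray(p,rc); return o+d*(z-o[2])/d[2]
def tri(p1,a,p2,b):
    o1,d1=ray(p1,a);o2,d2=ray(p2,b);d1/=np.linalg.norm(d1);d2/=np.linalg.norm(d2)
    A=np.array([d1,-d2]).T;s=np.linalg.lstsq(A,o2-o1,rcond=None)[0]
    x,y=o1+d1*s[0],o2+d2*s[1];return (x+y)/2,np.linalg.norm(x-y)
def save(p,n): cv2.imwrite("pics/"+n,p["image"][:,:,::-1])
E
python3 - <<'E'
from h import *
s=optics.grab_frame("scene");t=optics.grab_frame("top")
save(s,"s0.png");save(t,"t0.png")
Z=dict(table_axis=70,plunger_top=112,index_arm=70,clamp_knob=93,clamp_pivot=93,rotary_base=0,bolt=0,threadlock_bottle=0,loose_nut=0,machine_side=0)
np.set_printoptions(precision=1,suppress=True)
for n,z in Z.items():
    a=optics.landmark_of(s,n);b=optics.landmark_of(t,n)
    for p,l in((s,a),(t,b)):
        for q in l[:2]: print(n,p is s and "scene" or "top",round(q["confidence"],2),np.array(q["position"]),atz(p,q["position"],z))
    if a and b: print("   tri",*tri(s,a[0]["position"],t,b[0]["position"]))
o=env.get_obs();print(o["t"],o["tool_pos"],o["ee_rot"],o["width"])
E
```

```text
table_axis scene 0.84 [184.  257.1] [664.7 235.1  70. ]
table_axis scene 0.42 [244.7 182.4] [616.4 420.6  70. ]
table_axis top 0.89 [139.8 288.3] [667.1 240.1  70. ]
   tri [664.6 238.2  72.7] 5.354836053352507
plunger_top scene 0.72 [176.  322.7] [582.6 142.7 112. ]
plunger_top top 0.65 [183.8 345.5] [589.3 149.5 112. ]
   tri [586.  146.  111.9] 9.493918772487204
index_arm scene 0.8 [187.6 319.7] [590.8 139.7  70. ]
index_arm top 0.83 [186.  343.7] [592.5 147.3  70. ]
   tri [589.2 145.5  75.8] 6.713485457377507
clamp_knob top 0.58 [211.8 198.4] [540.9 379.6  93. ]
clamp_pivot scene 0.84 [245.4 261. ] [525.5 315.2  93. ]
clamp_pivot top 0.78 [220.4 236.1] [528.9 319.6  93. ]
   tri [527.  317.4  93.9] 5.456455784209333
rotary_base scene 0.76 [206.6 257. ] [666.4 236.    0. ]
rotary_base top 0.86 [151.2 290.3] [663.7 235.2   0. ]
rotary_base top 0.46 [139.3 288.5] [685.2 239.    0. ]
   tri [663.9 236.1   2.3] 2.319660062372047
bolt scene 0.69 [243.2 326.1] [516.2 173.7   0. ]
bolt top 0.85 [237.9 327.1] [511.  166.8   0. ]
bolt top 0.16 [209.2 198.1] [555.2 394.3   0. ]
   tri [513.9 169.9  -1.2] 8.612512245621115
threadlock_bottle scene 0.97 [241.5 182. ] [672.6 402.8   0. ]
threadlock_bottle top 0.74 [142.9 195.3] [673.7 404.6   0. ]
   tri [672.9 403.7   0.7] 1.9965720112633283
loose_nut scene 0.6 [266.3 205.5] [598.1 392.6   0. ]
loose_nut scene 0.24 [241.6 329.8] [515.2 165.5   0. ]
loose_nut top 0.53 [186.5 199.2] [595.5 394.2   0. ]
   tri [594.9 393.6   5.1] 0.41489911355189985
1.1 [ 156.6 -501.1  231.3] [[ 1.   0.3  0. ]
 [ 0.3 -1.  -0. ]
 [ 0.   0.  -1. ]] 85.6027974206688
```

View pics/s0.png

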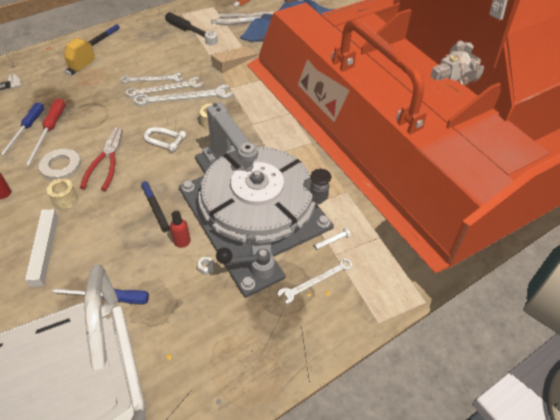

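View pics/t0.png

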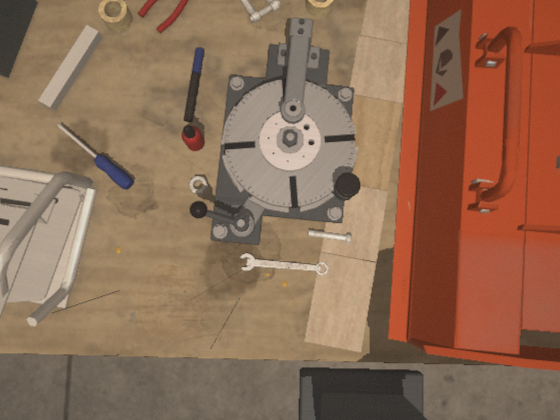

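The scene view shows the plunger head at about (320,177), the knob at (224,256) and the pivot at (262,256). In the top view the plunger is at (345,184), the knob at (198,210), the pivot at (241,220), the bolt at (330,236) and the orange machine starts at about column 395. These agree with the network points, so I'll plan the transit next.

```bash
cat >> h.py <<'E'
def plan(targets,yaw=None):
    """world targets -> normalised tool offsets from present pose; yaw = wanted world angle of tool x"""
    o=env.get_obs();R=np.array(o["ee_rot"]);p=np.array(o["tool_pos"])
    if yaw is not None:
        print("turn z",round(-(np.degrees(yaw)-np.degrees(np.arctan2(R[1,0],R[0,0])))/45,3))
    for t in targets: print(t,np.round(R.T@(np.array(t)-p)/400,3),round(float(np.linalg.norm(np.array(t)-p))))
E
python3 - <<'E'
from h import *
t=optics.grab_frame("top");s=optics.grab_frame("scene")
for rc in((338,393),(80,415),(338,500)):
    print(rc,[atz(t,rc,z).round() for z in(0,50,390)])
for q in("clamp_knob","clamp_pivot","clamp_lever"):
  for p in(s,t):
    for f in(optics.spot_in,optics.landmark_of):
      print(q,p is s,[(round(r["confidence"],2),np.round(r["position"],1).tolist(),atz(p,r["position"],93).round(1).tolist()) for r in f(p,q)[:2]])
P=lambda r,a,z:[round(r*np.cos(np.radians(a))),round(r*np.sin(np.radians(a))),z]
plan([P(335,-73,440),P(335,-50,440),P(335,-25,440)],0.)
E
```

```text
(338, 393) [array([342.,  50.,   0.]), array([348.,  61.,  50.]), array([387., 133., 390.])]
(80, 415) [array([802.,  12.,   0.]), array([783.,  25.,  50.]), array([658., 110., 390.])]
(338, 500) [array([ 347., -135.,    0.]), array([ 352., -114.,   50.]), array([390.,  24., 390.])]
clamp_knob True [(0.84, [258.3, 242.6], [520.4, 354.9, 93.0]), (0.21, [190.7, 261.3], [628.8, 248.2, 93.0])]
clamp_knob True [(0.85, [254.8, 226.6], [541.2, 373.6, 93.0])]
clamp_knob False [(0.76, [215.3, 219.3], [536.2, 346.4, 93.0])]
clamp_knob False [(0.67, [210.4, 196.0], [543.0, 383.5, 93.0])]
clamp_pivot True [(0.88, [199.0, 252.2], [621.1, 272.9, 93.0])]
clamp_pivot True [(0.68, [245.9, 261.1], [524.5, 315.6, 93.0])]
clamp_pivot False [(0.7, [147.6, 284.9], [648.5, 245.6, 93.0])]
clamp_pivot False [(0.87, [218.5, 239.7], [532.0, 314.0, 93.0])]
clamp_lever True [(0.88, [256.8, 238.0], [527.2, 359.7, 93.0]), (0.25, [176.4, 318.8], [599.1, 137.7, 93.0])]Traceback (most recent call last):
  File "<stdin>", line 8, in <module>
ValueError: it knows: bolt, clamp_knob, clamp_pivot, index_arm, loose_nut, machine_side, plunger_top, rotary_base, table_axis, threadlock_bottle
```

```bash
python3 - <<'E'
from h import *
P=lambda r,a,z:[round(r*np.cos(np.radians(a))),round(r*np.sin(np.radians(a))),z]
plan([P(335,-73,440),P(335,-50,440),P(335,-25,440)],0.)
E
```

```text
turn z 0.386
[98, -320, 440] [-0.005 -0.476 -0.522] 282
[215, -257, 440] [ 0.321 -0.539 -0.522] 326
[304, -142, 440] [ 0.62  -0.747 -0.522] 441
```

Emit:
play_rows(motion=[{"offset": [-0.005,-0.476,-0.522],"turn": [0,0,0],"hand": -1},{"offset": [-0.005,-0.476,-0.522],"turn": [0,0,0],"hand": -1},{"offset": [-0.005,-0.476,-0.522],"turn": [0,0,0],"hand": -1},{"offset": [-0.005,-0.476,-0.522],"turn": [0,0,0],"hand": -1},{"offset": [-0.005,-0.476,-0.522],"turn": [0,0,0],"hand": -1},{"offset": [-0.005,-0.476,-0.522],"turn": [0,0,0],"hand": -1},{"offset": [-0.005,-0.476,-0.522],"turn": [0,0,0],"hand": -1},{"offset": [0.321,-0.539,-0.522],"turn": [0,0,0.386],"hand": -1},{"offset": [0.321,-0.539,-0.522],"turn": [0,0,0.386],"hand": -1},{"offset": [0.321,-0.539,-0.522],"turn": [0,0,0.386],"hand": -1},{"offset": [0.321,-0.539,-0.522],"turn": [0,0,0.386],"hand": -1}])

```text
t: 2.57
tool_pos: [215.2, -256.5, 440.4]
ee_rot: [[1.0, -0.008, 0.0], [-0.008, -1.0, -0.001], [0.0, 0.001, -1.0]]
ft_force: [0.1, -1.5, -0.2]
width: -0.3
gripper_force: 0.0
```

```bash
python3 - <<'E'
from h import *
o=env.get_obs();print(o["joint_positions"],o["ee_rot"])
P=lambda r,a,z:[round(r*np.cos(np.radians(a))),round(r*np.sin(np.radians(a))),z]
plan([P(335,-40,440),P(335,-15,440),P(335,10,440),P(340,40,400)],0.)
E
```

```text
[-9.82826684e-01 -4.03053237e-01  1.37982454e+00 -4.41385065e-04
  2.16350134e+00  5.95393908e-01] [[ 9.99970484e-01 -7.67126985e-03  4.27528442e-04]
 [-7.67070770e-03 -9.99969733e-01 -1.30136579e-03]
 [ 4.37498630e-04  1.29804793e-03 -9.99999062e-01]]
turn z -0.01
[257, -215, 440] [ 0.104 -0.104  0.001] 59
[324, -87, 440] [ 0.269 -0.426  0.001] 201
[330, 58, 440] [ 0.281 -0.788  0.   ] 335
[260, 219, 400] [ 0.103 -1.19   0.099] 479
```

Emit:
play_rows(motion=[{"offset": [0.104,-0.104,0],"turn": [0,0,0],"hand": -1},{"offset": [0.104,-0.104,0],"turn": [0,0,0],"hand": -1},{"offset": [0.269,-0.426,0],"turn": [0,0,0],"hand": -1},{"offset": [0.269,-0.426,0],"turn": [0,0,0],"hand": -1},{"offset": [0.269,-0.426,0],"turn": [0,0,0],"hand": -1},{"offset": [0.269,-0.426,0],"turn": [0,0,0],"hand": -1},{"offset": [0.281,-0.788,0],"turn": [0,0,0],"hand": -1},{"offset": [0.281,-0.788,0],"turn": [0,0,0],"hand": -1},{"offset": [0.281,-0.788,0],"turn": [0,0,0],"hand": -1},{"offset": [0.281,-0.788,0],"turn": [0,0,0],"hand": -1},{"offset": [0.281,-1,0],"turn": [0,0,0],"hand": -1},{"offset": [0.281,-1,0],"turn": [0,0,0],"hand": -1}])

```text
t: 3.57
tool_pos: [326.8, 143.0, 440.4]
ee_rot: [[1.0, -0.002, 0.001], [-0.002, -1.0, 0.0], [0.001, -0.0, -1.0]]
ft_force: [2.0, -1.0, 0.4]
width: 0.2
gripper_force: 0.0
```

```bash
python3 - <<'E'
from h import *
o=env.get_obs();print(o["ft_force"])
plan([[350,300,330],[480,330,260]],0.)
E
```

```text
[ 1.97785858 -1.03936214  0.38635586]
turn z -0.002
[350, 300, 330] [ 0.057 -0.393  0.276] 193
[480, 330, 260] [ 0.382 -0.468  0.451] 302
```

Emit:
play_rows(motion=[{"offset": [0.057,-0.393,0.276],"turn": [0,0,0],"hand": -1},{"offset": [0.057,-0.393,0.276],"turn": [0,0,0],"hand": -1},{"offset": [0.057,-0.393,0.276],"turn": [0,0,0],"hand": -1},{"offset": [0.057,-0.393,0.276],"turn": [0,0,0],"hand": -1},{"offset": [0.382,-0.468,0.451],"turn": [0,0,0],"hand": -1},{"offset": [0.382,-0.468,0.451],"turn": [0,0,0],"hand": -1},{"offset": [0.382,-0.468,0.451],"turn": [0,0,0],"hand": -1},{"offset": [0.382,-0.468,0.451],"turn": [0,0,0],"hand": -1},{"offset": [0.382,-0.468,0.451],"turn": [0,0,0],"hand": -1}])

```text
t: 4.32
tool_pos: [482.5, 328.6, 248.1]
ee_rot: [[1.0, -0.002, -0.014], [-0.002, -1.0, -0.009], [-0.014, 0.009, -1.0]]
ft_force: [-0.6, -0.4, -2.7]
width: 0.1
gripper_force: 0.0
```

```bash
cat >> h.py <<'E'
def watz(w,o,rc,z):
    K=w["camera_matrix"];u=np.array([(rc[1]-K[0,2])/K[0,0],(rc[0]-K[1,2])/K[1,1]]);r=np.linalg.norm(u)
    d=np.array([*(np.sin(r)*u/max(r,1e-9)),np.cos(r)]);M=np.array(w["mount"]);R=np.array(o["ee_rot"])
    c=R@M[:3,3]+np.array(o["tool_pos"]);d=R@M[:3,:3]@d;return c+d*(z-c[2])/d[2]
Z=dict(table_axis=70,plunger_top=112,index_arm=70,clamp_knob=93,clamp_pivot=93,rotary_base=0,bolt=0,threadlock_bottle=0,loose_nut=0)
def wlook(names,fn=None):
    o=env.get_obs();w=optics.grab_frame("wrist")
    if fn: save(w,fn)
    for n in names:
        for q in optics.landmark_of(w,n)[:1]: print(n,round(q["confidence"],2),np.round(q["position"],1),watz(w,o,q["position"],Z[n]).round(1))
E
python3 - <<'E'
from h import *
wlook(Z,"w1.png")
E
```

```text
table_axis 0.86 [ 13.  369.6] [664.3 238.9  70. ]
plunger_top 0.74 [ 91.9 473.2] [589.  145.9 112. ]
index_arm 0.58 [ 95.  451.5] [586.9 146.7  70. ]
clamp_knob 0.92 [129.9 221.7] [543.5 380.9  93. ]
clamp_pivot 0.93 [146.7 294.7] [527.3 314.7  93. ]
rotary_base 0.62 [ 30.9 352.5] [662.1 241.    0. ]
bolt 0.92 [150.8 414.2] [517.  157.8   0. ]
threadlock_bottle 0.82 [ 20.2 217.7] [675.3 401.3   0. ]
loose_nut 0.93 [ 82.3 221.3] [596.9 396.7   0. ]
```

View pics/w1.png

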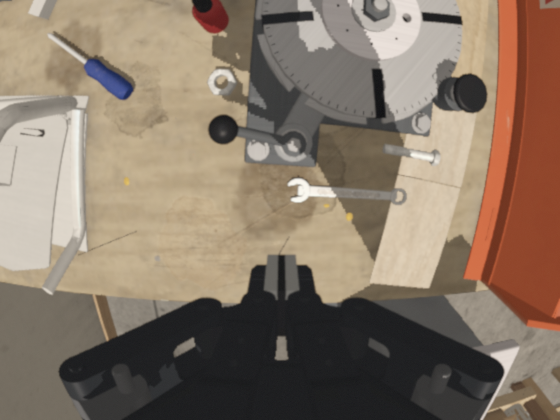

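Wrist view: the knob is at (222,130), the pivot at (294,146), the plunger head at (468,92), the nut at (222,82) and the bottle at (210,12). The points agree within a few mm, so I'll plan the loosening push.

```bash
python3 - <<'E'
from h import *
pv=np.array([527.3,315.5]);
T=[[582,380,200],[582,380,82]]
for a,d in((79,26),(90,26.5),(102,27.5),(114,29),(126,30.5),(137,31.5),(146,32),(150,31)):
    t=np.radians(a);k=pv+67.5*np.array([np.cos(t),np.sin(t)]);f=k+d*np.array([np.sin(t),-np.cos(t)]);T.append([*f.round(1).tolist(),82])
plan(T,0.)
E
```

```text
turn z -0.0
[582, 380, 200] [ 0.255 -0.128  0.154] 130
[582, 380, 82] [ 0.254 -0.128  0.449] 213
[565.7, 376.8, 82] [ 0.213 -0.12   0.449] 205
[553.8, 383.0, 82] [ 0.183 -0.135  0.449] 201
[540.2, 387.2, 82] [ 0.149 -0.146  0.449] 198
[526.3, 389.0, 82] [ 0.115 -0.15   0.449] 195
[512.3, 388.0, 82] [ 0.08  -0.148  0.449] 192
[499.4, 384.6, 82] [ 0.047 -0.139  0.449] 189
[489.2, 379.8, 82] [ 0.022 -0.127  0.449] 187
[484.3, 376.1, 82] [ 0.01  -0.118  0.448] 186
```

Emit:
play_rows(motion=[{"offset": [0.255,-0.128,0.154],"turn": [0,0,0],"hand": -1},{"offset": [0.255,-0.128,0.154],"turn": [0,0,0],"hand": -1},{"offset": [0.255,-0.128,0.154],"turn": [0,0,0],"hand": -1},{"offset": [0.255,-0.128,0.154],"turn": [0,0,0],"hand": -1},{"offset": [0.255,-0.128,0.3],"turn": [0,0,0],"hand": -1},{"offset": [0.255,-0.128,0.38],"turn": [0,0,0],"hand": -1},{"offset": [0.255,-0.128,0.43],"turn": [0,0,0],"hand": -1},{"offset": [0.255,-0.128,0.449],"turn": [0,0,0],"hand": -1},{"offset": [0.255,-0.128,0.449],"turn": [0,0,0],"hand": -1},{"offset": [0.255,-0.128,0.449],"turn": [0,0,0],"hand": -1}])

```text
t: 5.65
tool_pos: [583.0, 380.2, 82.9]
ee_rot: [[1.0, -0.0, 0.003], [-0.0, -1.0, 0.002], [0.003, -0.002, -1.0]]
ft_force: [-1.0, -0.0, 0.6]
width: 0.1
gripper_force: 0.0
```

```bash
python3 - <<'E'
from h import *
wlook(["clamp_knob","clamp_pivot"])
pv=np.array([527.3,315.5]);T=[]
for a,d in((79,26),(85,26),(90,26.5),(96,27),(102,27.5),(108,28),(114,29),(120,30),(126,30.5),(132,31),(137,31.5),(142,32),(146,32),(150,31)):
    t=np.radians(a);k=pv+67.5*np.array([np.cos(t),np.sin(t)]);f=k+d*np.array([np.sin(t),-np.cos(t)]);T.append([*f.round(1).tolist(),82])
plan(T,0.);print(env.get_obs()["ft_force"])
E
```

```text
clamp_knob 0.93 [346.8 281.2] [544.8 379.8  93. ]
turn z -0.0
[565.7, 376.8, 82] [-0.045  0.009  0.005] 18
[559.1, 380.5, 82] [-0.061  0.     0.005] 25
[553.8, 383.0, 82] [-0.075 -0.006  0.005] 30
[547.1, 385.5, 82] [-0.091 -0.012  0.005] 37
[540.2, 387.2, 82] [-0.109 -0.017  0.005] 44
[533.1, 388.3, 82] [-0.126 -0.019  0.004] 51
[526.3, 389.0, 82] [-0.143 -0.021  0.004] 58
[519.5, 389.0, 82] [-0.16  -0.021  0.004] 65
[512.3, 388.0, 82] [-0.178 -0.019  0.004] 72
[505.2, 386.4, 82] [-0.196 -0.015  0.004] 79
[499.4, 384.6, 82] [-0.211 -0.01   0.004] 84
[493.8, 382.3, 82] [-0.225 -0.004  0.004] 90
[489.2, 379.8, 82] [-0.236  0.002  0.004] 94
[484.3, 376.1, 82] [-0.248  0.011  0.004] 99
[-0.63886243 -0.73463432  0.05655325]
```

Emit:
play_rows(motion=[{"offset": [-0.045,0.009,0.003],"turn": [0,0,0],"hand": -1},{"offset": [-0.061,0,0.003],"turn": [0,0,0],"hand": -1},{"offset": [-0.075,-0.006,0.003],"turn": [0,0,0],"hand": -1},{"offset": [-0.091,-0.012,0.003],"turn": [0,0,0],"hand": -1},{"offset": [-0.109,-0.017,0.003],"turn": [0,0,0],"hand": -1},{"offset": [-0.126,-0.019,0.003],"turn": [0,0,0],"hand": -1},{"offset": [-0.143,-0.021,0.003],"turn": [0,0,0],"hand": -1},{"offset": [-0.16,-0.021,0.003],"turn": [0,0,0],"hand": -1},{"offset": [-0.178,-0.019,0.003],"turn": [0,0,0],"hand": -1},{"offset": [-0.196,-0.015,0.003],"turn": [0,0,0],"hand": -1},{"offset": [-0.211,-0.01,0.003],"turn": [0,0,0],"hand": -1}])

```text
t: 6.72
tool_pos: [497.1, 383.6, 78.8]
ee_rot: [[1.0, -0.0, -0.0], [-0.0, -1.0, -0.0], [-0.0, 0.0, -1.0]]
ft_force: [2.1, 0.2, 0.1]
width: -0.0
gripper_force: 1.0
```

```bash
python3 - <<'E'
from h import *
wlook(["clamp_knob","clamp_pivot"])
plan([[493.8,382.3,82],[489,379.8,82],[484.3,376.1,82],[480,371,82]],0.);print(env.get_obs()["ft_force"])
E
```

```text
clamp_knob 0.71 [318.  323.1] [479.9 363.5  93. ]
clamp_pivot 0.94 [222.8 434.7] [526.9 315.   93. ]
turn z -0.0
[493.8, 382.3, 82] [-0.008  0.004 -0.008] 5
[489, 379.8, 82] [-0.02   0.01  -0.008] 10
[484.3, 376.1, 82] [-0.032  0.019 -0.008] 15
[480, 371, 82] [-0.043  0.032 -0.008] 22
[-0.74725727  0.59939309 -0.35945198]
```

Emit:
play_rows(motion=[{"offset": [-0.008,0.004,-0.006],"turn": [0,0,0],"hand": -1},{"offset": [-0.02,0.01,-0.006],"turn": [0,0,0],"hand": -1},{"offset": [-0.032,0.019,-0.006],"turn": [0,0,0],"hand": -1},{"offset": [-0.036,0.025,-0.006],"turn": [0,0,0],"hand": -1},{"offset": [-0.038,0.03,-0.006],"turn": [0,0,0],"hand": -1},{"offset": [-0.038,0.03,-0.006],"turn": [0,0,0],"hand": -1}])

```text
t: 7.37
tool_pos: [490.0, 378.7, 83.0]
ee_rot: [[1.0, 0.001, 0.023], [0.0, -1.0, 0.02], [0.023, -0.02, -1.0]]
ft_force: [44.5, 38.1, -26.2]
width: -0.2
gripper_force: 28.4
```

```bash
python3 - <<'E'
from h import *
wlook(["clamp_knob","clamp_pivot"])
print(env.get_obs()["ft_force"])
E
```

```text
clamp_knob 0.63 [308.4 321.3] [475.8 359.   93. ]
clamp_pivot 0.69 [202.5 425.4] [527.9 314.   93. ]
[ 43.18808203  38.07139971 -27.11602209]
```

Emit:
play_rows(motion=[{"offset": [0.05,-0.07,0],"turn": [0,0,0],"hand": -1},{"offset": [0.05,-0.07,0],"turn": [0,0,0],"hand": -1},{"offset": [0.05,-0.07,-0.3],"turn": [0,0,0],"hand": -1},{"offset": [0.05,-0.07,-0.3],"turn": [0,0,0],"hand": -1},{"offset": [0.05,-0.07,-0.3],"turn": [0,0,0],"hand": -1},{"offset": [0.05,-0.07,-0.3],"turn": [0,0,0],"hand": -1}])

```text
t: 8.02
tool_pos: [504.7, 401.3, 211.9]
ee_rot: [[1.0, -0.0, 0.012], [-0.0, -1.0, 0.009], [0.012, -0.009, -1.0]]
ft_force: [0.2, -0.1, 0.5]
width: -0.1
gripper_force: 0.0
```

```bash
python3 - <<'E'
from h import *
wlook(["clamp_knob","clamp_pivot","plunger_top","table_axis"],"w2.png")
print(env.get_obs()["ft_force"])
plan([[520,250,200],[560,150,180]],0.)
E
```

```text
clamp_knob 0.78 [242.7 331.5] [474.4 358.6  93. ]
clamp_pivot 0.94 [180.8 384.4] [529.2 315.5  93. ]
plunger_top 0.83 [129.6 552.7] [589.2 143.7 112. ]
table_axis 0.9 [ 43.2 454.6] [661.4 238.4  70. ]
[-0.6411428  -0.11851536 -0.26222231]
turn z -0.0
[520, 250, 200] [ 0.045  0.373 -0.002] 150
[560, 150, 180] [0.145 0.623 0.049] 257
```

View pics/w2.png

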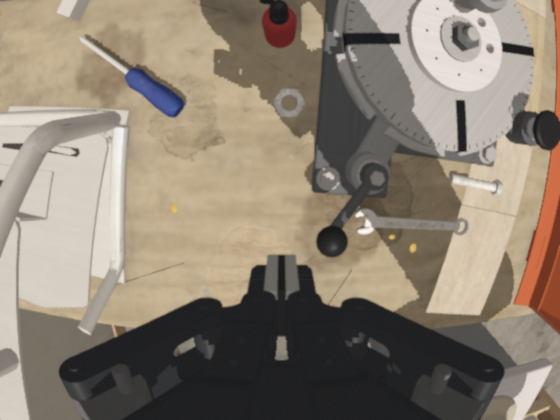

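Wrist view: the knob is now at (332,241) with the lever pointing towards the robot side. The fingertip geometry and contact force put it at the loose stop. The nut and bottle haven't moved. Next I'll go above the plunger.

Emit:
play_rows(motion=[{"offset": [0.045,0.373,0],"turn": [0,0,0],"hand": -1},{"offset": [0.045,0.373,0],"turn": [0,0,0],"hand": -1},{"offset": [0.045,0.373,0],"turn": [0,0,0],"hand": -1},{"offset": [0.045,0.373,0],"turn": [0,0,0],"hand": -1},{"offset": [0.215,0.635,0.12],"turn": [0,0,0],"hand": -1},{"offset": [0.215,0.635,0.12],"turn": [0,0,0],"hand": -1},{"offset": [0.215,0.635,0.12],"turn": [0,0,0],"hand": -1},{"offset": [0.215,0.635,0.12],"turn": [0,0,0],"hand": -1},{"offset": [0.215,0.635,0.12],"turn": [0,0,0],"hand": -1}])

```text
t: 9.02
tool_pos: [588.1, 143.0, 149.5]
ee_rot: [[1.0, -0.004, -0.006], [-0.004, -1.0, -0.001], [-0.006, 0.001, -1.0]]
ft_force: [-0.7, 0.2, -0.5]
width: -0.0
gripper_force: 0.0
```

```bash
python3 - <<'E'
from h import *
wlook(["plunger_top","index_arm","table_axis"],"w3.png")
print(env.get_obs()["ft_force"])
plan([[588,146,116],[588,146,108],[588,146,98],[588,146,96]],0.)
E
```

```text
plunger_top 0.68 [242. 279.] [589.  143.9 112. ]
index_arm 0.86 [219.1 277.8] [589.6 145.   70. ]
[-0.5686095   0.59051051  0.60028713]
turn z 0.002
[588, 146, 116] [-0.     0.003  0.094] 38
[588, 146, 108] [-0.     0.003  0.114] 46
[588, 146, 98] [-0.     0.003  0.139] 56
[588, 146, 96] [-0.     0.003  0.144] 58
```

View pics/w3.png

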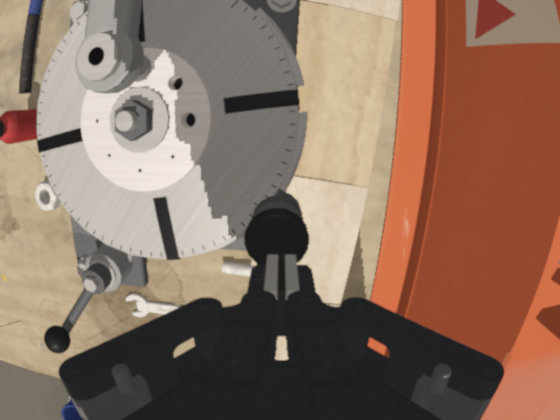

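Wrist view: the fingertips (282,270) are over the front of the head (277,235). The measured offset is about 2 mm. Pressing down now.

Emit:
play_rows(motion=[{"offset": [0,0.003,0.09],"turn": [0,0,0],"hand": -1},{"offset": [0,0.003,0.105],"turn": [0,0,0],"hand": -1},{"offset": [0,0.003,0.12],"turn": [0,0,0],"hand": -1},{"offset": [0,0.003,0.13],"turn": [0,0,0],"hand": -1},{"offset": [0,0.003,0.137],"turn": [0,0,0],"hand": -1},{"offset": [0,0.003,0.14],"turn": [0,0,0],"hand": -1},{"offset": [0,0.003,0.141],"turn": [0,0,0],"hand": -1},{"offset": [0,0.003,0.141],"turn": [0,0,0],"hand": -1}])

```text
t: 9.88
tool_pos: [588.8, 144.9, 99.5]
ee_rot: [[1.0, 0.0, 0.002], [0.0, -1.0, -0.001], [0.002, 0.001, -1.0]]
ft_force: [-4.3, -3.9, 7.4]
width: 0.2
gripper_force: 3.7
```

```bash
python3 - <<'E'
from h import *
o=env.get_obs();print(o["tool_pos"],o["ft_force"])
c=np.array([664,238.]);r=119.3
T=[[c[0]+r*np.cos(np.radians(a)),c[1]+r*np.sin(np.radians(a)),97] for a in np.arange(231,185,-4)]
plan(np.round(T,1).tolist(),0.)
E
```

```text
[588.76293197 144.94295256  99.52405386] [-4.27190509 -3.89522668  7.42116351]
turn z 0.001
[588.9, 145.3, 97.0] [ 0.    -0.001  0.006] 3
[582.6, 150.7, 97.0] [-0.015 -0.014  0.006] 9
[576.7, 156.6, 97.0] [-0.03  -0.029  0.006] 17
[571.3, 162.9, 97.0] [-0.044 -0.045  0.006] 25
[566.3, 169.6, 97.0] [-0.056 -0.062  0.006] 33
[561.7, 176.6, 97.0] [-0.068 -0.079  0.006] 42
[557.7, 183.8, 97.0] [-0.078 -0.097  0.006] 50
[554.2, 191.4, 97.0] [-0.086 -0.116  0.006] 58
[551.2, 199.2, 97.0] [-0.094 -0.136  0.006] 66
[548.8, 207.1, 97.0] [-0.1   -0.155  0.006] 74
[546.9, 215.2, 97.0] [-0.105 -0.176  0.006] 82
[545.6, 223.5, 97.0] [-0.108 -0.196  0.006] 90
```

Emit:
play_rows(motion=[{"offset": [0,0,0.008],"turn": [0,0,0],"hand": -1},{"offset": [0,0,0.01],"turn": [0,0,0],"hand": -1},{"offset": [-0.007,-0.006,0.01],"turn": [0,0,0],"hand": -1},{"offset": [-0.015,-0.014,0.01],"turn": [0,0,0],"hand": -1},{"offset": [-0.022,-0.021,0.01],"turn": [0,0,0],"hand": -1},{"offset": [-0.03,-0.029,0.01],"turn": [0,0,0],"hand": -1},{"offset": [-0.037,-0.037,0.01],"turn": [0,0,0],"hand": -1},{"offset": [-0.044,-0.045,0.01],"turn": [0,0,0],"hand": -1}])

```text
t: 10.55
tool_pos: [573.1, 163.2, 98.0]
ee_rot: [[1.0, 0.0, 0.008], [0.0, -1.0, 0.0], [0.008, -0.0, -1.0]]
ft_force: [0.2, -2.3, 11.8]
width: 0.2
gripper_force: 6.3
```

```bash
python3 - <<'E'
from h import *
wlook(["plunger_top","index_arm","table_axis"])
o=env.get_obs();print(o["tool_pos"],o["ft_force"])
c=np.array([664,238.]);r=119.3
t=optics.grab_frame("top")
for n in("plunger_top","index_arm"):
  for q in optics.landmark_of(t,n)[:1]: print(n,atz(t,q["position"],98 if n[0]=="p" else 70),q["confidence"])
print(np.degrees(np.arctan2(*(np.array(o["tool_pos"])[:2]-c)[::-1]))%360)
T=[[c[0]+r*np.cos(np.radians(a)),c[1]+r*np.sin(np.radians(a)),97] for a in np.arange(219,185,-3)]
plan(np.round(T,1).tolist(),0.)
E
```

```text
plunger_top 0.59 [272.6 291.3] [580.1 158.4 112. ]
index_arm 0.73 [249.9 286.5] [573.4 159.9  70. ]
table_axis 0.81 [ 91.4 146.4] [663.7 235.9  70. ]
[572.6477678  163.82152317  97.94987081] [-1.95763906 -0.61705907 13.94038854]
219.07677401041164
turn z 0.001
[571.3, 162.9, 97.0] [-0.004  0.002  0.002] 2
[567.5, 167.9, 97.0] [-0.013 -0.01   0.002] 7
[563.9, 173.0, 97.0] [-0.022 -0.023  0.002] 13
[560.7, 178.4, 97.0] [-0.03  -0.037  0.002] 19
[557.7, 183.8, 97.0] [-0.037 -0.05   0.002] 25
[555.0, 189.5, 97.0] [-0.044 -0.064  0.002] 31
[552.6, 195.2, 97.0] [-0.05  -0.079  0.002] 37
[550.5, 201.1, 97.0] [-0.055 -0.093  0.002] 43
[548.8, 207.1, 97.0] [-0.06  -0.108  0.002] 49
[547.3, 213.2, 97.0] [-0.063 -0.124  0.002] 56
[546.2, 219.3, 97.0] [-0.066 -0.139  0.002] 62
[545.4, 225.5, 97.0] [-0.068 -0.154  0.002] 67
```

Emit:
play_rows(motion=[{"offset": [-0.006,-0.002,0.001],"turn": [0,0,0],"hand": -1},{"offset": [-0.014,-0.012,0.001],"turn": [0,0,0],"hand": -1},{"offset": [-0.022,-0.023,0.001],"turn": [0,0,0],"hand": -1},{"offset": [-0.03,-0.037,0.001],"turn": [0,0,0],"hand": -1},{"offset": [-0.037,-0.05,0.001],"turn": [0,0,0],"hand": -1},{"offset": [-0.044,-0.064,0.001],"turn": [0,0,0],"hand": -1},{"offset": [-0.05,-0.079,0.001],"turn": [0,0,0],"hand": -1},{"offset": [-0.055,-0.093,0.001],"turn": [0,0,0],"hand": -1},{"offset": [-0.058,-0.1,0.001],"turn": [0,0,0],"hand": -1}])

```text
t: 11.65
tool_pos: [550.1, 204.4, 98.0]
ee_rot: [[1.0, 0.001, 0.009], [0.001, -1.0, 0.002], [0.009, -0.002, -1.0]]
ft_force: [2.1, -1.0, 13.1]
width: -0.0
gripper_force: 6.6
```

```bash
python3 - <<'E'
from h import *
wlook(["plunger_top","index_arm","table_axis"])
o=env.get_obs();print(o["tool_pos"],o["ft_force"])
c=np.array([664,238.]);r=119.3
t=optics.grab_frame("top");save(t,"t2.png")
for n in("plunger_top","index_arm"):
  for q in optics.landmark_of(t,n)[:1]: print(n,atz(t,q["position"],98 if n[0]=="p" else 70),q["confidence"])
print(np.degrees(np.arctan2(*(np.array(o["tool_pos"])[:2]-c)[::-1]))%360)
T=[[c[0]+r*np.cos(np.radians(a)),c[1]+r*np.sin(np.radians(a)),97] for a in np.arange(197,185,-1)]
plan(np.round(T,1).tolist(),0.)
E
```

```text
plunger_top 0.84 [270.4 294.7] [558.3 198.  112. ]
index_arm 0.71 [246.3 290. ] [552.7 199.1  70. ]
table_axis 0.78 [ 43.2 215.6] [664.1 238.3  70. ]
[550.09476108 204.45945338  97.97700058] [-0.59959725  1.23442064 14.2940199 ]
196.40759691709968
turn z 0.001
[549.9, 203.1, 97.0] [-0.001  0.003  0.002] 2
[549.3, 205.1, 97.0] [-0.002 -0.002  0.002] 1
[548.8, 207.1, 97.0] [-0.003 -0.007  0.002] 3
[548.2, 209.1, 97.0] [-0.005 -0.012  0.002] 5
[547.8, 211.2, 97.0] [-0.006 -0.017  0.002] 7
[547.3, 213.2, 97.0] [-0.007 -0.022  0.002] 9
[546.9, 215.2, 97.0] [-0.008 -0.027  0.002] 11
[546.5, 217.3, 97.0] [-0.009 -0.032  0.002] 13
[546.2, 219.3, 97.0] [-0.01  -0.037  0.002] 15
[545.9, 221.4, 97.0] [-0.011 -0.043  0.002] 18
[545.6, 223.5, 97.0] [-0.011 -0.048  0.002] 20
[545.4, 225.5, 97.0] [-0.012 -0.053  0.002] 22
```

Emit:
play_rows(motion=[{"offset": [-0.003,-0.007,0.001],"turn": [0,0,0],"hand": -1},{"offset": [-0.005,-0.015,0.001],"turn": [0,0,0],"hand": -1},{"offset": [-0.007,-0.022,0.001],"turn": [0,0,0],"hand": -1},{"offset": [-0.009,-0.032,0.001],"turn": [0,0,0],"hand": -1},{"offset": [-0.009,-0.035,0.001],"turn": [0,0,0],"hand": -1},{"offset": [-0.009,-0.035,0],"turn": [0,0,0],"hand": -1},{"offset": [-0.009,-0.035,-0.02],"turn": [0,0,0],"hand": -1},{"offset": [-0.009,-0.035,-0.08],"turn": [0,0,0],"hand": -1},{"offset": [-0.009,-0.035,-0.15],"turn": [0,0,0],"hand": -1},{"offset": [-0.009,-0.035,-0.15],"turn": [0,0,0],"hand": -1}])

```text
t: 12.83
tool_pos: [546.4, 218.1, 160.4]
ee_rot: [[1.0, 0.001, 0.01], [0.001, -1.0, 0.003], [0.01, -0.003, -1.0]]
ft_force: [1.2, 0.1, 0.9]
width: -0.1
gripper_force: 0.0
```

```bash
python3 - <<'E'
from h import *
o=env.get_obs();w=optics.grab_frame("wrist");t=optics.grab_frame("top");s=optics.grab_frame("scene")
cv2.imwrite("pics/c1.png",cv2.resize(np.hstack([w["image"][150:350,180:380],s["image"][150:250,200:300].repeat(2,0).repeat(2,1)]),None,fx=2,fy=2)[:,:,::-1])
c=np.array([664,238.])
for p,nm in((w,"w"),(t,"t"),(s,"s")):
  for n in("plunger_top","index_arm"):
    for q in optics.landmark_of(p,n)[:1]:
      for z in ((112,102) if n[0]=="p" else (70,)):
        x=watz(p,o,q["position"],z) if nm=="w" else atz(p,q["position"],z)
        print(nm,n,z,x.round(1),round(q["confidence"],2),"ang",np.degrees(np.arctan2(*(x[:2]-c)[::-1]))%360,"r",np.hypot(*(x[:2]-c)))
print(o["tool_pos"],o["ft_force"])
E
```

```text
w plunger_top 112 [551.3 211.4 112. ] 0.92 ang 193.30501073315898 r 115.77441314767749
w plunger_top 102 [547.9 211.1 102. ] 0.92 ang 193.0640248807256 r 119.20631235281213
w index_arm 70 [546.5 212.3  70. ] 0.88 ang 192.35165161076065 r 120.2534221988044
s plunger_top 112 [537.6 211.6 112. ] 0.78 ang 191.7973616824806 r 129.1190287272172
s plunger_top 102 [543.9 206.4 102. ] 0.78 ang 194.75570463799679 r 124.18311052157846
s index_arm 70 [544.4 210.7  70. ] 0.59 ang 192.8784009937353 r 122.69114904728065
[546.36144453 218.08578969 160.36365466] [1.15673363 0.07087672 0.92692294]
```

View pics/c1.png

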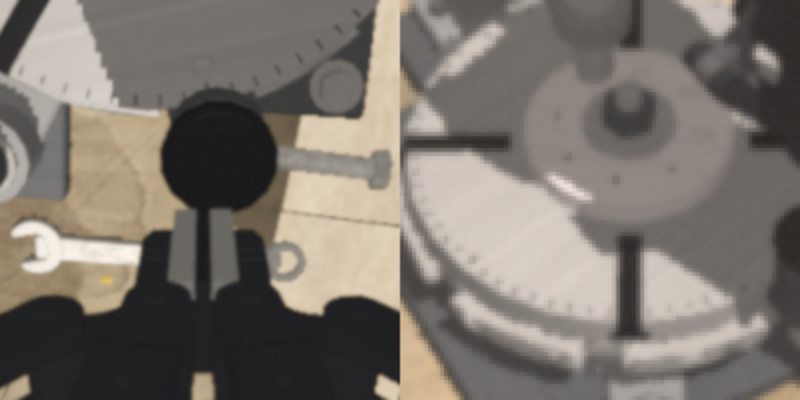

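Views: the head at (218,155) of the crop is still pressed in, and its radius fits a height of 102. The table has turned about 38.5°. I'll finish by pushing the side of the head and boss gently from the right.

```bash
python3 - <<'E'
from h import *
plan([[556,163,160],[556,163,80],[555,170,80],[554,175,80],[552,180,80],[550,184,80],[549.5,187.5,80]],0.)
E
```

```text
turn z -0.0
[556, 163, 160] [ 0.03   0.134 -0.021] 55
[556, 163, 80] [0.031 0.134 0.179] 90
[555, 170, 80] [0.028 0.116 0.179] 86
[554, 175, 80] [0.026 0.104 0.179] 83
[552, 180, 80] [0.021 0.091 0.179] 81
[550, 184, 80] [0.016 0.081 0.179] 79
[549.5, 187.5, 80] [0.014 0.072 0.179] 77
```

Emit:
play_rows(motion=[{"offset": [0.03,0.134,0],"turn": [0,0,0],"hand": -1},{"offset": [0.03,0.134,0],"turn": [0,0,0],"hand": -1},{"offset": [0.03,0.134,0.08],"turn": [0,0,0],"hand": -1},{"offset": [0.03,0.134,0.15],"turn": [0,0,0],"hand": -1},{"offset": [0.03,0.134,0.179],"turn": [0,0,0],"hand": -1},{"offset": [0.028,0.116,0.179],"turn": [0,0,0],"hand": -1},{"offset": [0.026,0.104,0.179],"turn": [0,0,0],"hand": -1},{"offset": [0.023,0.097,0.179],"turn": [0,0,0],"hand": -1},{"offset": [0.02,0.09,0.179],"turn": [0,0,0],"hand": -1},{"offset": [0.018,0.084,0.179],"turn": [0,0,0],"hand": -1},{"offset": [0.018,0.082,0.179],"turn": [0,0,0],"hand": -1},{"offset": [0.018,0.082,0.179],"turn": [0,0,0],"hand": -1}])

```text
t: 14.28
tool_pos: [552.1, 184.1, 82.5]
ee_rot: [[1.0, -0.0, 0.003], [-0.0, -1.0, 0.0], [0.003, -0.0, -1.0]]
ft_force: [-0.0, -2.2, 1.3]
width: -0.1
gripper_force: 0.8
```

```bash
cat > lk.py <<'E'
from h import *
o=env.get_obs();w=optics.grab_frame("wrist");t=optics.grab_frame("top");s=optics.grab_frame("scene")
c=np.array([664,238.])
for p,nm in((w,"w"),(t,"t"),(s,"s")):
  for n in("plunger_top","index_arm"):
    for q in optics.landmark_of(p,n)[:1]:
      for z in ((112,102) if n[0]=="p" else (70,)):
        x=watz(p,o,q["position"],z) if nm=="w" else atz(p,q["position"],z)
        print(nm,n,z,x.round(1),round(q["confidence"],2),"ang",np.degrees(np.arctan2(*(x[:2]-c)[::-1]))%360,"r",np.hypot(*(x[:2]-c)))
print(o["tool_pos"],o["ft_force"])
E
python3 lk.py
```

```text
w plunger_top 112 [552.7 212.5 112. ] 0.74 ang 192.88774671528594 r 114.2057684971053
w plunger_top 102 [546.3 215.1 102. ] 0.74 ang 190.99760853780128 r 119.90651693985237
w index_arm 70 [546.6 216.7  70. ] 0.8 ang 190.29122621486806 r 119.34114891768394
s plunger_top 112 [541.1 219.  112. ] 0.75 ang 188.78837546785266 r 124.32194444314455
s plunger_top 102 [547.5 213.9 102. ] 0.75 ang 191.69649990324416 r 118.9788566598621
s index_arm 70 [548.1 215.4  70. ] 0.87 ang 191.02545476666705 r 118.08556362033511
[552.09786766 184.13349379  82.46013951] [-0.03624705 -2.24015214  1.25970345]
```

Emit:
play_rows(motion=[{"offset": [0,-0.003,0],"turn": [0,0,0],"hand": -1},{"offset": [-0.001,-0.006,0],"turn": [0,0,0],"hand": -1},{"offset": [-0.002,-0.009,0],"turn": [0,0,0],"hand": -1},{"offset": [-0.002,-0.012,0],"turn": [0,0,0],"hand": -1},{"offset": [-0.003,-0.014,0],"turn": [0,0,0],"hand": -1},{"offset": [-0.003,-0.014,0],"turn": [0,0,0],"hand": -1}])

```text
t: 15.23
tool_pos: [550.1, 189.8, 80.8]
ee_rot: [[1.0, 0.0, -0.0], [0.0, -1.0, 0.0], [-0.0, -0.0, -1.0]]
ft_force: [0.5, -0.4, 0.3]
width: 0.0
gripper_force: 0.0
```

```bash
python3 lk.py
```

```text
w index_arm 70 [547.4 222.5  70. ] 0.83 ang 187.55205385434695 r 117.64485446248507
t index_arm 70 [475.4 359.3  70. ] 0.47 ang 147.25900133098204 r 224.27947435716325
s plunger_top 112 [547.4 217.8 112. ] 0.53 ang 189.8389829149095 r 118.34816787939216
s plunger_top 102 [553.8 212.6 102. ] 0.53 ang 192.96687707459094 r 113.04745847763076
s index_arm 70 [542.8 225.4  70. ] 0.73 ang 185.94096951809362 r 121.80714606492546
[550.10903651 189.79596626  80.82070521] [ 0.45628357 -0.41773782  0.30761203]
```

Emit:
play_rows(motion=[{"offset": [0.003,0.04,0],"turn": [0,0,0],"hand": -1},{"offset": [0.003,0.08,0],"turn": [0,0,0],"hand": -1},{"offset": [0.003,0.08,-0.1],"turn": [0,0,0],"hand": -1},{"offset": [0.003,0.08,-0.2],"turn": [0,0,0],"hand": -1},{"offset": [0.003,0.08,-0.3],"turn": [0,0,0],"hand": -1},{"offset": [0.003,0.08,-0.3],"turn": [0,0,0],"hand": -1}])

```text
t: 16.18
tool_pos: [554.4, 157.9, 211.1]
ee_rot: [[1.0, -0.001, 0.015], [-0.001, -1.0, 0.003], [0.015, -0.003, -1.0]]
ft_force: [0.3, -1.0, 1.2]
width: 0.0
gripper_force: 0.0
```

```bash
python3 lk.py; python3 - <<'E'
from h import *
w=optics.grab_frame("wrist");s=optics.grab_frame("scene")
cv2.imwrite("pics/c2.png",cv2.resize(np.hstack([w["image"][60:260,150:350],cv2.resize(s["image"][170:270,220:320],(200,200))]),None,fx=2,fy=2)[:,:,::-1])
E
```

```text
w plunger_top 112 [544.5 221.7 112. ] 0.91 ang 187.76815082120834 r 120.64879639888525
w plunger_top 102 [541.1 224.4 102. ] 0.91 ang 186.32497992482683 r 123.60886291943255
w index_arm 70 [546.5 222.3  70. ] 0.82 ang 187.61079154080315 r 118.57643079770557
t plunger_top 112 [544.3 227.3 112. ] 0.67 ang 185.09115183388724 r 120.14240957571216
t plunger_top 102 [545.4 227.1 102. ] 0.67 ang 185.2742397685502 r 119.06078457451358
t index_arm 70 [546.  222.3  70. ] 0.57 ang 187.5654161918851 r 119.04291005021291
s plunger_top 112 [542.1 216.4 112. ] 0.7 ang 190.06396203669863 r 123.79678218881344
s plunger_top 102 [548.5 211.2 102. ] 0.7 ang 193.0590571364676 r 118.59119325989823
s index_arm 70 [544.3 219.7  70. ] 0.58 ang 188.69602747197084 r 121.10091319746425
[554.42664298 157.89467745 211.05888093] [ 0.29697462 -1.03292405  1.16471011]
```

View pics/c2.png

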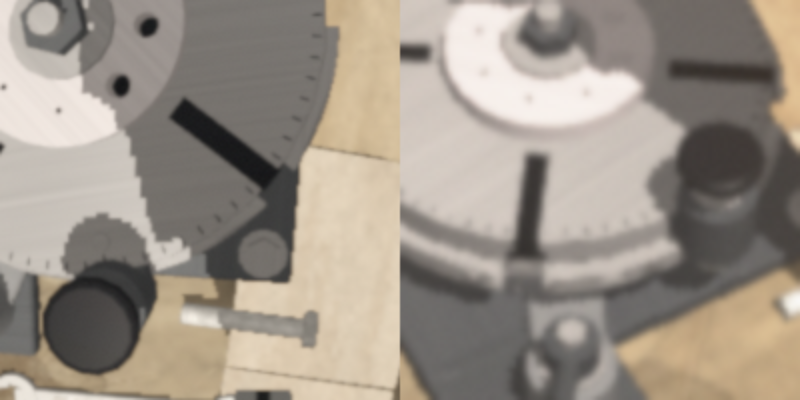

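The scene crop shows a bright gap under the head at (715,200), so it seems to have popped out. I'll check by pushing gently on its side.

```bash
python3 - <<'E'
from h import *
plan([[550,178,200],[550,178,82],[550,189,82],[549.8,191.5,82]],0.)
E
```

```text
turn z -0.0
[550, 178, 200] [-0.003 -0.052  0.   ] 21
[550, 178, 82] [-0.003 -0.052  0.295] 120
[550, 189, 82] [-0.003 -0.079  0.295] 122
[549.8, 191.5, 82] [-0.003 -0.086  0.295] 123
```

Emit:
play_rows(motion=[{"offset": [-0.003,-0.052,0.1],"turn": [0,0,0],"hand": -1},{"offset": [-0.003,-0.052,0.2],"turn": [0,0,0],"hand": -1},{"offset": [-0.003,-0.052,0.27],"turn": [0,0,0],"hand": -1},{"offset": [-0.003,-0.052,0.295],"turn": [0,0,0],"hand": -1},{"offset": [-0.003,-0.07,0.295],"turn": [0,0,0],"hand": -1},{"offset": [-0.003,-0.079,0.295],"turn": [0,0,0],"hand": -1},{"offset": [-0.003,-0.082,0.295],"turn": [0,0,0],"hand": -1},{"offset": [-0.003,-0.084,0.295],"turn": [0,0,0],"hand": -1},{"offset": [-0.003,-0.086,0.295],"turn": [0,0,0],"hand": -1},{"offset": [-0.003,-0.086,0.295],"turn": [0,0,0],"hand": -1}])

```text
t: 17.57
tool_pos: [551.0, 192.0, 84.4]
ee_rot: [[1.0, -0.0, 0.003], [-0.0, -1.0, 0.001], [0.003, -0.001, -1.0]]
ft_force: [-0.3, -0.1, 0.4]
width: -0.2
gripper_force: 0.1
```

Emit:
play_rows(motion=[{"offset": [0,-0.002,0],"turn": [0,0,0],"hand": -1},{"offset": [0,-0.004,0],"turn": [0,0,0],"hand": -1},{"offset": [0,-0.004,0],"turn": [0,0,0],"hand": -1}])

```text
t: 17.82
tool_pos: [550.3, 193.4, 83.1]
ee_rot: [[1.0, -0.0, 0.0], [-0.0, -1.0, 0.0], [0.0, -0.0, -1.0]]
ft_force: [0.2, -0.1, 1.3]
width: -0.1
gripper_force: 0.3
```

```bash
python3 lk.py
```

```text
w plunger_top 112 [546.4 225.3 112. ] 0.98 ang 186.16165830499673 r 118.2421170089439
w plunger_top 102 [539.7 228.2 102. ] 0.98 ang 184.50366761322687 r 124.71644648653837
w index_arm 70 [545.  225.2  70. ] 0.81 ang 186.14062536115298 r 119.66523022343829
t index_arm 70 [664.7 239.9  70. ] 0.27 ang 68.75693127781501 r 2.063060742581808
s plunger_top 112 [542.5 223.9 112. ] 0.8 ang 186.62832374514213 r 122.35960129437409
s plunger_top 102 [548.8 218.8 102. ] 0.8 ang 189.4553345714485 r 116.75519521461796
s index_arm 70 [545.6 225.   70. ] 0.68 ang 186.2651540650571 r 119.10962408582694
[550.30484371 193.43461733  83.08547395] [ 0.21248432 -0.10704679  1.25136434]
```

Emit:
play_rows(motion=[{"offset": [0,-0.002,0],"turn": [0,0,0],"hand": -1},{"offset": [0,-0.004,0],"turn": [0,0,0],"hand": -1},{"offset": [0,-0.004,0],"turn": [0,0,0],"hand": -1}])

```text
t: 18.52
tool_pos: [550.0, 194.7, 82.8]
ee_rot: [[1.0, -0.0, -0.001], [-0.0, -1.0, -0.001], [-0.001, 0.001, -1.0]]
ft_force: [-1.8, -2.3, 1.1]
width: -0.1
gripper_force: 1.2
```

Emit:
play_rows(motion=[{"offset": [0,-0.002,0],"turn": [0,0,0],"hand": -1},{"offset": [0,-0.002,0],"turn": [0,0,0],"hand": -1}])

```text
t: 18.68
tool_pos: [550.0, 195.2, 82.8]
ee_rot: [[1.0, -0.001, -0.001], [-0.001, -1.0, -0.001], [-0.001, 0.001, -1.0]]
ft_force: [-1.9, -4.5, 1.3]
width: -0.4
gripper_force: 2.4
```

```bash
python3 lk.py
```

```text
w plunger_top 112 [545.8 225.8 112. ] 0.64 ang 185.9108827368967 r 118.79982624681081
w plunger_top 102 [539.  228.5 102. ] 0.64 ang 184.3272283125181 r 125.36448757131834
w index_arm 70 [547.2 226.7  70. ] 0.77 ang 185.5318084079175 r 117.39108062509843
s plunger_top 112 [545.7 225.5 112. ] 0.85 ang 186.04631404318076 r 118.99184415118287
s plunger_top 102 [552.1 220.4 102. ] 0.85 ang 188.921434534685 r 113.28207802409533
s index_arm 70 [548.5 221.4  70. ] 0.71 ang 188.166916415003 r 116.72041767803337
[550.00058933 195.1793097   82.76391297] [-1.91768741 -4.51271437  1.2575894 ]
```

The push force rises to 4.5 N with no motion, and both cameras put the head at 112 mm and 186°, which is the target. The plunger is locked. Now I'll back off and tighten the clamp.

Emit:
play_rows(motion=[{"offset": [0.003,0.05,0],"turn": [0,0,0],"hand": -1},{"offset": [0.003,0.07,0],"turn": [0,0,0],"hand": -1},{"offset": [0.003,0.07,-0.15],"turn": [0,0,0],"hand": -1},{"offset": [0.003,0.07,-0.3],"turn": [0,0,0],"hand": -1},{"offset": [0.003,0.07,-0.3],"turn": [0,0,0],"hand": -1},{"offset": [-0.12,-0.1,-0.3],"turn": [0,0,0],"hand": -1},{"offset": [-0.27,-0.25,-0.3],"turn": [0,0,0],"hand": -1},{"offset": [-0.27,-0.25,-0.3],"turn": [0,0,0],"hand": -1},{"offset": [-0.27,-0.25,-0.3],"turn": [0,0,0],"hand": -1},{"offset": [-0.27,-0.25,-0.3],"turn": [0,0,0],"hand": -1}])

```text
t: 19.97
tool_pos: [438.2, 300.5, 203.3]
ee_rot: [[1.0, 0.006, -0.001], [0.006, -1.0, 0.003], [-0.001, -0.003, -1.0]]
ft_force: [0.1, -0.3, 0.6]
width: -0.0
gripper_force: 0.0
```

```bash
python3 - <<'E'
from h import *
wlook(["clamp_knob","clamp_pivot","plunger_top","table_axis"])
print(env.get_obs()["tool_pos"])
pv=np.array([527.3,315.5]);T=[[445,314,110],[445,314,82]]
for a,d in((146,34),(142,32),(137,31.5),(132,31),(126,30.5),(120,30),(114,29),(108,28),(102,27.5),(96,27),(90,26.5),(85,26),(80,25.5),(77,25),(73,25)):
    t=np.radians(a);k=pv+67.5*np.array([np.cos(t),np.sin(t)]);f=k-d*np.array([np.sin(t),-np.cos(t)]);T.append([*f.round(1).tolist(),82])
plan(T,0.)
E
```

```text
clamp_knob 0.77 [166.7 208. ] [473.4 358.7  93. ]
clamp_pivot 0.84 [ 97.2 264.7] [527.1 313.5  93. ]
plunger_top 0.62 [ 75.5 382.8] [545.  227.7 112. ]
table_axis 0.3 [140.9 493.2] [502.9  94.8  70. ]
[442.99718774 295.08113324 202.82878252]
turn z -0.002
[445, 314, 110] [ 0.005 -0.047  0.232] 95
[445, 314, 82] [ 0.005 -0.047  0.302] 122
[452.3, 325.1, 82] [ 0.023 -0.075  0.302] 125
[454.4, 331.8, 82] [ 0.028 -0.092  0.302] 127
[456.5, 338.5, 82] [ 0.034 -0.109  0.302] 129
[459.1, 344.9, 82] [ 0.04  -0.125  0.302] 132
[462.9, 352.2, 82] [ 0.049 -0.143  0.302] 135
[467.6, 359.0, 82] [ 0.061 -0.16   0.302] 139
[473.4, 365.4, 82] [ 0.076 -0.176  0.302] 143
[479.8, 371.0, 82] [ 0.092 -0.19   0.302] 147
[486.4, 375.8, 82] [ 0.108 -0.202  0.302] 152
[493.4, 379.8, 82] [ 0.126 -0.212  0.302] 156
[500.8, 383.0, 82] [ 0.144 -0.22   0.302] 160
[507.3, 385.0, 82] [ 0.16  -0.225  0.302] 164
[513.9, 386.4, 82] [ 0.177 -0.229  0.302] 167
[518.1, 386.9, 82] [ 0.187 -0.23   0.302] 169
[523.1, 387.4, 82] [ 0.2   -0.231  0.302] 172
```

Emit:
play_rows(motion=[{"offset": [0.0,-0.035,0.1],"turn": [0,0,0],"hand": -1},{"offset": [0.0,-0.035,0.2],"turn": [0,0,0],"hand": -1},{"offset": [0.0,-0.035,0.28],"turn": [0,0,0],"hand": -1},{"offset": [0.0,-0.035,0.302],"turn": [0,0,0],"hand": -1},{"offset": [0.005,-0.047,0.302],"turn": [0,0,0],"hand": -1},{"offset": [0.023,-0.075,0.302],"turn": [0,0,0],"hand": -1},{"offset": [0.028,-0.092,0.302],"turn": [0,0,0],"hand": -1},{"offset": [0.034,-0.109,0.302],"turn": [0,0,0],"hand": -1},{"offset": [0.04,-0.125,0.302],"turn": [0,0,0],"hand": -1},{"offset": [0.049,-0.143,0.302],"turn": [0,0,0],"hand": -1},{"offset": [0.061,-0.16,0.302],"turn": [0,0,0],"hand": -1},{"offset": [0.076,-0.176,0.302],"turn": [0,0,0],"hand": -1}])

```text
t: 21.22
tool_pos: [472.8, 366.8, 82.4]
ee_rot: [[1.0, -0.0, -0.0], [-0.0, -1.0, -0.0], [-0.0, 0.0, -1.0]]
ft_force: [-1.7, -1.5, -0.3]
width: -0.2
gripper_force: 0.8
```

```bash
python3 - <<'E'
from h import *
wlook(["clamp_knob","clamp_pivot"])
o=env.get_obs();print(o["tool_pos"],o["ft_force"])
plan([[479.8, 371.0, 82],[486.4, 375.8, 82],[493.4, 379.8, 82],[500.8, 383.0, 82],[507.3, 385.0, 82],[513.9, 386.4, 82],[518.1, 386.9, 82],[523.1, 387.4, 82]])
E
```

```text
clamp_knob 0.97 [234.  263.7] [496.8 373.9  93. ]
clamp_pivot 0.56 [164.7 400.1] [527.4 316.2  93. ]
[472.94437897 366.73831407  82.26543144] [-0.56769219  0.73410117 -0.57557898]
[479.8, 371.0, 82] [ 0.017 -0.011  0.001] 8
[486.4, 375.8, 82] [ 0.034 -0.023  0.001] 16
[493.4, 379.8, 82] [ 0.051 -0.033  0.001] 24
[500.8, 383.0, 82] [ 0.07  -0.041  0.001] 32
[507.3, 385.0, 82] [ 0.086 -0.046  0.001] 39
[513.9, 386.4, 82] [ 0.102 -0.049  0.001] 45
[518.1, 386.9, 82] [ 0.113 -0.05   0.001] 49
[523.1, 387.4, 82] [ 0.125 -0.052  0.001] 54
```

Emit:
play_rows(motion=[{"offset": [0.017,-0.011,0],"turn": [0,0,0],"hand": -1},{"offset": [0.034,-0.023,0],"turn": [0,0,0],"hand": -1},{"offset": [0.051,-0.033,0],"turn": [0,0,0],"hand": -1},{"offset": [0.07,-0.041,0],"turn": [0,0,0],"hand": -1},{"offset": [0.086,-0.046,0],"turn": [0,0,0],"hand": -1},{"offset": [0.102,-0.049,0],"turn": [0,0,0],"hand": -1},{"offset": [0.113,-0.05,0],"turn": [0,0,0],"hand": -1},{"offset": [0.119,-0.05,0],"turn": [0,0,0],"hand": -1},{"offset": [0.119,-0.05,0],"turn": [0,0,0],"hand": -1},{"offset": [0.119,-0.05,0],"turn": [0,0,0],"hand": -1}])

```text
t: 22.2
tool_pos: [520.6, 386.3, 82.2]
ee_rot: [[1.0, -0.0, 0.001], [-0.0, -1.0, 0.001], [0.001, -0.001, -1.0]]
ft_force: [0.9, -0.1, -0.2]
width: 0.2
gripper_force: 0.0
```

Emit:
play_rows(motion=[{"offset": [0.005,0,0],"turn": [0,0,0],"hand": -1},{"offset": [0.01,0,0],"turn": [0,0,0],"hand": -1},{"offset": [0.01,0,0],"turn": [0,0,0],"hand": -1}])

```text
t: 22.45
tool_pos: [524.4, 386.1, 82.1]
ee_rot: [[1.0, -0.0, -0.0], [-0.0, -1.0, -0.0], [-0.0, 0.0, -1.0]]
ft_force: [-2.1, -1.7, 1.0]
width: 0.2
gripper_force: 0.8
```

```bash
python3 - <<'E'
from h import *
wlook(["clamp_knob","clamp_pivot"])
o=env.get_obs();print(o["tool_pos"],o["ft_force"])
E
```

```text
clamp_knob 0.72 [230.  298.3] [550.3 378.4  93. ]
clamp_pivot 0.68 [271.9 428.1] [528.1 314.9  93. ]
[524.34062474 386.18709652  82.1337978 ] [-1.07932074 -0.67127356  0.83966759]
```

Emit:
play_rows(motion=[{"offset": [0.005,0,0],"turn": [0,0,0],"hand": -1},{"offset": [0.008,0,0],"turn": [0,0,0],"hand": -1},{"offset": [0.008,0,0],"turn": [0,0,0],"hand": -1}])

```text
t: 22.85
tool_pos: [525.2, 386.2, 82.0]
ee_rot: [[1.0, 0.001, -0.006], [0.001, -1.0, -0.001], [-0.006, 0.001, -1.0]]
ft_force: [-14.0, -3.7, 5.9]
width: 0.1
gripper_force: 6.7
```

Emit:
play_rows(motion=[{"offset": [-0.05,0,0],"turn": [0,0,0],"hand": -1},{"offset": [-0.08,0,0],"turn": [0,0,0],"hand": -1},{"offset": [-0.08,0,-0.15],"turn": [0,0,0],"hand": -1},{"offset": [-0.08,0,-0.3],"turn": [0,0,0],"hand": -1},{"offset": [-0.12,0,-0.45],"turn": [0,0,0],"hand": -1},{"offset": [-0.12,0.1,-0.45],"turn": [0,0,0],"hand": -1},{"offset": [-0.12,0.1,-0.45],"turn": [0,0,0],"hand": -1},{"offset": [-0.12,0.1,-0.45],"turn": [0,0,0],"hand": -1}])

```text
t: 23.52
tool_pos: [481.0, 345.2, 269.9]
ee_rot: [[1.0, -0.002, 0.011], [-0.002, -1.0, 0.006], [0.011, -0.006, -1.0]]
ft_force: [-0.1, -0.2, -0.2]
width: 0.1
gripper_force: 0.0
```

```bash
python3 lk.py; python3 - <<'E'
from h import *
wlook(Z,"w9.png")
E
```

```text
w plunger_top 112 [640.5 387.8 112. ] 0.65 ang 98.90187680702402 r 151.59180969856618
w plunger_top 102 [643.5 389.2 102. ] 0.65 ang 97.71513201379364 r 152.61847809754588
w index_arm 70 [542.4 225.4  70. ] 0.92 ang 185.89782967041643 r 122.27712310320892
t plunger_top 112 [546.7 227.4 112. ] 0.82 ang 185.16423530340856 r 117.80502730119971
t plunger_top 102 [547.8 227.1 102. ] 0.82 ang 185.35261014392944 r 116.69598341570708
t index_arm 70 [545.1 226.5  70. ] 0.77 ang 185.50243713177417 r 119.49489117125107
s plunger_top 112 [547.5 225.  112. ] 0.89 ang 186.36568611864055 r 117.18713618815859
s plunger_top 102 [554. 220. 102.] 0.89 ang 189.30869425527712 r 111.48801349787867
s index_arm 70 [544.1 230.2  70. ] 0.69 ang 183.70102969449871 r 120.10837148115715
[480.99010969 345.21650253 269.93861728] [-0.05480912 -0.17734171 -0.17410632]
table_axis 0.77 [ 17.7 384.5] [664.9 238.2  70. ]
plunger_top 0.6 [127.8 412. ] [547.5 224.4 112. ]
index_arm 0.83 [127.5 395.7] [546.1 225.7  70. ]
clamp_knob 0.68 [121.1 246.1] [549.4 379.   93. ]
clamp_pivot 0.61 [143.  311.7] [528.5 317.1  93. ]
rotary_base 0.73 [ 31.6 363.6] [666.4 243.6   0. ]
bolt 0.69 [152.5 421.4] [514.3 161.7   0. ]
threadlock_bottle 0.73 [129.1 393.3] [542.6 203.5   0. ]
loose_nut 0.91 [ 81.5 239.3] [598.3 397.    0. ]
```

View pics/w9.png

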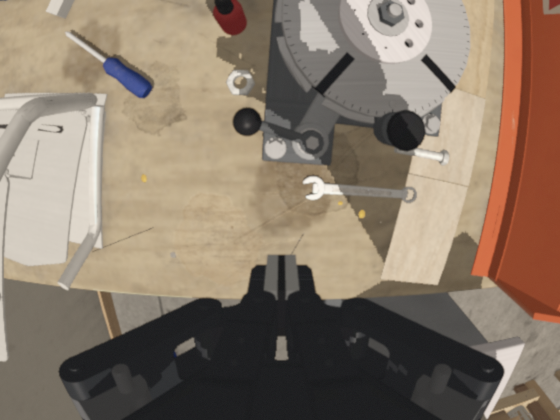

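Final view: the knob at (247,121) is at the tight stop, 69° from the measured loose position, which matches 1.2 rad. The head at (405,130) is out at the next notch. The nut, bolt and bottle have not moved.

```bash
python3 -c "
from workcell import job
print(job.close_job())"
```

```text
the job is handed in; nothing more can be done
None
```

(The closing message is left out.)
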